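# Roll a shaft blank into the V-blocks and set it to the stop

## Task

Roll the long aluminium bar along the plank by gently pushing its side with the fingers until it drops into the pair of V-blocks, then push its free end gently so that it slides along the V up against the stop plate. Only push the bar: never pick it up. Leave everything else on the bench where it is.

Things in the scene. Friction and masses are not known exactly. Their poses are not given: they have to be found in the camera images.
- v_seat (a point): Point of the fixed marking-out jig: middle of the axis the 40 mm bar takes when fully down in the V-blocks, 63.3 mm above the bench. x points away from the plank (the way the bar rolls), y along the V towards the stop, z up. Two steel 90-degree V-blocks, 70 mm across and 35 mm long, centred at y = -60 and +60 mm; grooves 50 mm wide (x -25 to +25 mm), lips 3.3 mm below this point.
- stop_face (a point): Point of the stop plate's face that the middle of the bar's end meets; axes as v_seat. The stop is a fixed steel angle bracket set beyond the V-blocks on the +y side, a plate 64 mm wide (x) and 8 mm thick with its top 30 mm above this point; the bar comes to it from -y.
- bar_center (a point): Centre of the shaft blank, a plain solid aluminium round bar, 40 mm diameter, 240 mm long, about 0.8 kg; y runs along it, x and z turn as it rolls. It starts on the plank roughly parallel to the V, its centre 80 mm above the bench. It rolls easily, stops within a few mm when no longer pushed, and sinks 17 mm into the V. Sliding it along the V takes about 5 to 10 N.
- bar_end (a point): Middle of the bar's end face on the stop's side (the bar's +y end); the opposite, free end is 240 mm away along -y.
- bar: The same shaft blank as a body; origin and axes as bar_center.
- jig: The jig (base, plank, V-blocks); origin on the bench 63.3 mm below v_seat, same axes. Softwood plank: x -182 to -37 mm, y -180 to +220 mm, its top 60 mm above the bench, level with the V-blocks' lips. Plywood base under all: 15 mm thick, x -200 to +70 mm, y -190 to +230 mm; past the V-blocks' ends only the stop stands on it (between x -35 and +35 mm).
- slug: Bystander: short offcut of the same bar, 40 mm diameter, 55 mm tall, standing on end on the plank near its +y end; origin at the centre of its underside.
- square: Bystander: engineer's square lying flat on the bench beyond the jig, stock 75 x 18 x 16 mm, blade 110 mm; origin under the middle of the stock.
- tin: Bystander: small white jar, 52 mm diameter, 60 mm tall, standing on the bench beyond the jig; origin under its centre.
- hammer: Bystander: hammer lying on the bench to the robot's right; origin under it.
- screwdriver: Bystander: screwdriver lying on the bench to the robot's left; origin under it.
- spool: Bystander: black wire spool, 100 mm diameter, 60 mm tall, standing at the left; origin under its centre.
- spray: Bystander: blue spray can, 65 mm diameter, 186 mm tall, standing at the right; origin under its centre.
Not all that is in view belongs to the job. There is more than one size of the bar; the job needs the largest.

How it is judged:
By the outcome, as a careful person would: the job done as asked, in the order asked, and still so for the second after the job is handed in, with the robot touching nothing.
It also fails if it takes over 58 s, if anything falls off the work surface, if the arm or the gripper's body presses on something with over 40 N, if the wrist force passes 120 N, or if a joint passes its speed limit or range.

## Robot

A 6-joint arm with a two-finger parallel gripper is mounted at the origin on the work surface. World frame = base frame: x ahead of the robot, y to its left, z up, the work surface at z = 0. Lengths are in m, angles in rad, forces in N, time in s.
With the tool pointing down it reaches from about 0.25 to 0.725 m from the base axis. Payload 9.7 kg.
Tool frame: the origin (TCP) lies between the finger pads; the fingertips stand 8 mm ahead of it and the grasp point (between the pads) lies 11 mm behind it; x points along the fingers, z is the direction in which the jaws open and shut, and the axes are right-handed (so a half turn about x gives the same grasp; the last joint's range is limited). The gripper opens to 85 mm and grips with 20 to 120 N. Pads are 22 mm wide; open, the fingers measure 114 mm over their backs; the gripper's body (76 mm by 85 mm) begins 54 mm behind the grasp point. The pads swing forward as they close: fully open they stand 13 mm farther back than shut.
Start: joints at [1.313, 0.087, 0.176, 1.66, 0, 1.571], TCP at [0.14, 0.532, 0.239] pointing down, gripper open.
Joint ranges: [-3.13, 3.13], [-0.85, 1.81], [-1.15, 1.24], [-2.2, 2.28], [-1.44, 1.52], [-3.14, 3.14]. Speed limits (rad/s): [2.22, 2.22, 2.57, 3.14, 3.14, 3.14].

## Interface

Orientations are given as a unit quaternion [w, x, y, z].
In Python, from cell import ctrl, get_image, calibration, job gives the robot as it stands.
- The arm moves only by the tool play_rows, never from a script. Its argument "targets" is a list that holds one entry, the list of rows, each a list of 5 numbers: the shift along the tool's x, y, z in m, then the turn about the tool's x in degrees, then the finger opening in m, from 0 to 0.0854. A call has 1 to 12 rows; each row is the pose to reach, as a shift and turn from the pose commanded when the call began, along the tool's axes at that moment; what a row does not reach only later rows make up. A row lasts 1/10 s, in which the tool goes at most 50 mm and 8.59 degrees, less where a joint would pass 70% of its speed; a pose out of reach is approached as far as the arm can. A call with a gripper value outside its range is refused whole. The fingers move at their own pace and stop on an object; "force" is the grip in N (left out, the last holds). Time passes only in rows, so rows that repeat a pose let the fingers close. It gives the time, the measured TCP pose, the force and the opening at its end, in the units of the state.
- ctrl.state(): the state, without advancing time (a new reading comes with each control period).
- get_image(name): name is "side" or "top" or "wrist"; returns the picture (400x640x3 uint8, blue, green, red); there is no depth.
- calibration(name): a dict with "vfov" (degrees; the focal length in pixels is half the picture's height over the tangent of half this angle, whatever the lens; pixels are square), "cx", "cy" (the principal point, pixels), "origin" and "rotation" of the camera in the world; the wrist camera has in their place "mount" (4x4, takes a point from camera to tool coordinates, whose origin is the TCP and whose axes are the tool frame's). Camera axes: x right, y up, looking along -z (the intrinsics and any distortion apply to the point x, -y, -z); pixel columns grow to the right and rows downward; lengths in m; the calibration is good to about 2 mm. A picture is of the moment at which its call begins: read the wrist's pose just before it. calibration takes no time and is no camera call.
- job.hand_in(): hands the job in, once; it reports no verdict.
The state is a dict: "t": time; "joints": joint angles; "qd": joint speeds; "joint_efforts": joint torques, N m; "tcp_pos": TCP position; "tcp_rot": TCP orientation; "ft_force": force on the tool from outside, world axes, zero at the start; "ft_torque": the same for the moment, N m; "grip_width": finger opening in m.
Only numpy, scipy, OpenCV 4.12 (cv2) and the standard library are available. Lean on these libraries where they do the work, as an engineer would, in place of code of your own. Each camera call takes 0.05 s, during which the arm holds its last target.

## Working session

There is one attempt and no reset: what is moved stays moved. The work goes in short steps, Python scripts to look and compute and a tool call to move; the robot and the scene stay as the last step left them, time stands still between calls to the robot, and variables do not carry over. Pictures are saved under pics/ and viewed, and the job is handed in when it is done.

Besides the shell and the picture viewer there is one more tool, called after "Emit:" in YAML: its name, and indented under it one key for each argument. play_rows: Moves the arm, as the interface text tells. Its arguments: {"type":"object","properties":{"targets":{"type":"array"},"force":{"type":"number"}},"required":["targets"]}

```bash
ls; mkdir -p pics; python3 - <<'E'
from cell import ctrl,get_image,calibration,job
import cv2
for n in ["side","top","wrist"]:
    print(n,calibration(n))
print(ctrl.state())
for n in ["side","top","wrist"]:
    cv2.imwrite(f"pics/{n}0.png",get_image(n))
E
```

```text
pics
side {'vfov': 53.01361425208417, 'cx': 315.82900277579273, 'cy': 194.04137599510014, 'origin': array([ 0.37279926, -0.68106361,  0.91170611]), 'rotation': array([ 0.93319439,  0.34970069, -0.02979546, -0.07726505])}
top {'vfov': 50.473449504973914, 'cx': 314.6482987822646, 'cy': 199.48536731403854, 'origin': array([0.36170463, 0.00723759, 1.49798963]), 'rotation': array([ 0.71028236,  0.03873032, -0.03077651, -0.70217643])}
wrist {'vfov': 70.3127721926726, 'cx': 315.8933739274367, 'cy': 197.97042468397893, 'mount': array([[ 5.37916894e-05,  2.81644421e-01, -9.59518847e-01,
        -1.34619859e-01],
       [-2.79983867e-04,  9.59518815e-01,  2.81644395e-01,
         7.20218968e-02],
       [ 9.99999959e-01,  2.53499669e-04,  1.30470032e-04,
         8.17558336e-04],
       [ 0.00000000e+00,  0.00000000e+00,  0.00000000e+00,
         1.00000000e+00]])}
{'t': 0.0, 'joints': array([1.31300576e+00, 8.75014094e-02, 1.75116115e-01, 1.65980920e+00,
       1.51729386e-05, 1.57080589e+00]), 'qd': array([-0.0007186 , -0.0017591 , -0.00085032, -0.00108526, -0.00053336,
        0.00052675]), 'joint_efforts': array([-9.33940682e-04, -5.20389676e+01,  4.64805579e+01,  1.61832094e-02,
       -1.56070757e-05, -2.63290156e-05]), 'tcp_pos': array([0.14015808, 0.5316087 , 0.2385511 ]), 'tcp_rot': array([ 0.55972867, -0.43187759,  0.56051836,  0.43128266]), 'ft_force': array([-0.15935522, -0.20720526,  0.54897181]), 'ft_torque': array([ 0.04501331,  0.00199794, -0.03065798]), 'grip_width': 0.08576488100703965}
```

View pics/top0.png

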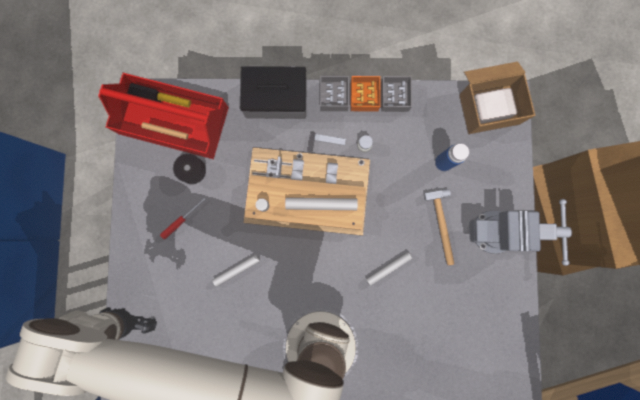

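View pics/side0.png

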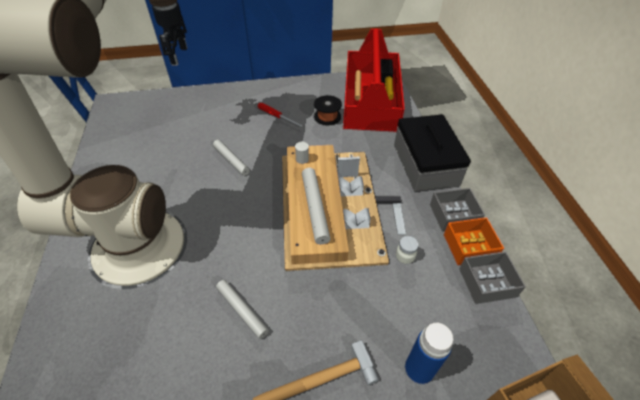

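View pics/wrist0.png

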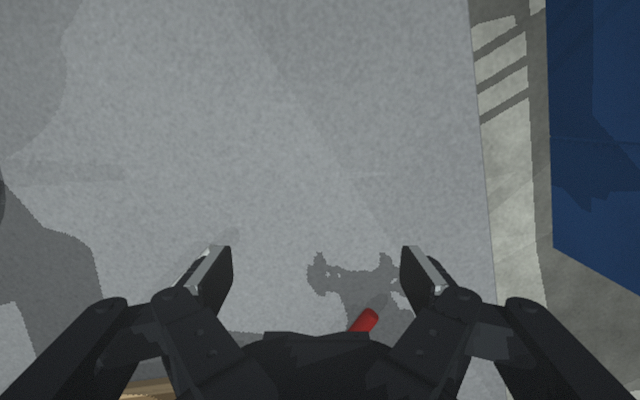

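The bar lies on the plank at top px (285–357, 203), the V-blocks are near (297,167) and (331,172), the stop is near (272,165), and the slug is at (262,204). I'll enlarge these areas to read them more closely.

```bash
cat > h.py <<'E'
import numpy as np, cv2
from scipy.spatial.transform import Rotation as R
from cell import ctrl,get_image,calibration,job
def rot(q): return R.from_quat(np.r_[q[1:],q[0]]).as_matrix()
def cam(n,st=None):
    c=calibration(n); f=200/np.tan(np.radians(c['vfov']/2))
    if n=='wrist':
        m=c['mount']; T=np.eye(4); T[:3,:3]=rot(st['tcp_rot']); T[:3,3]=st['tcp_pos']
        T=T@m; o=T[:3,3]; Rm=T[:3,:3]
    else: o=np.array(c['origin']); Rm=rot(c['rotation'])
    return f,c['cx'],c['cy'],o,Rm
def ray(cm,u,v):
    f,cx,cy,o,Rm=cm
    return o,Rm@np.array([(u-cx)/f,-(v-cy)/f,-1])
def atz(cm,u,v,z):
    o,d=ray(cm,u,v); return o+d*(z-o[2])/d[2]
def proj(cm,p):
    f,cx,cy,o,Rm=cm
    q=Rm.T@(np.asarray(p)-o); return np.array([cx+f*q[0]/-q[2],cy-f*q[1]/-q[2]])
def crop(img,x0,y0,w,h,s,name):
    c=cv2.resize(img[y0:y0+h,x0:x0+w],None,fx=s,fy=s,interpolation=cv2.INTER_CUBIC); cv2.imwrite('pics/'+name,c)
E
python3 - <<'E'
from h import *
crop(cv2.imread('pics/top0.png'),235,135,145,105,5.5,'topc.png')
crop(cv2.imread('pics/side0.png'),275,130,130,145,4,'sidec.png')
E
```

```text
(no output)
```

View pics/topc.png

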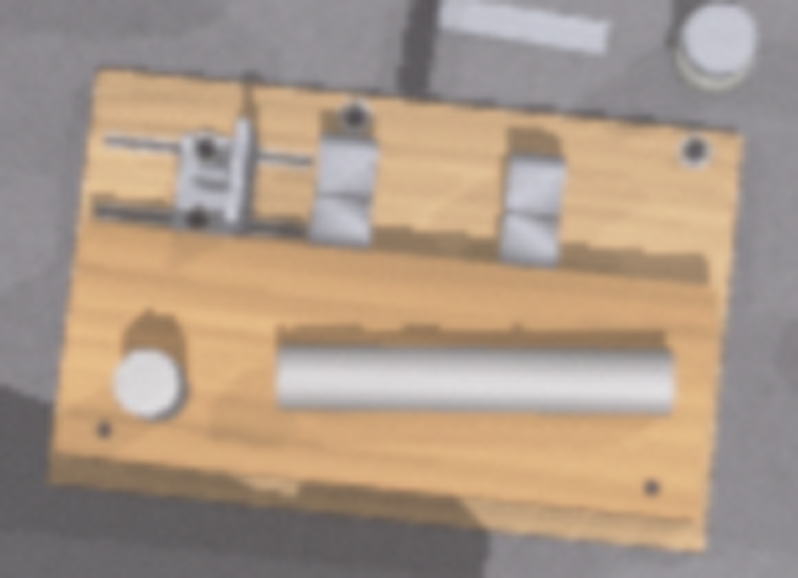

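View pics/sidec.png

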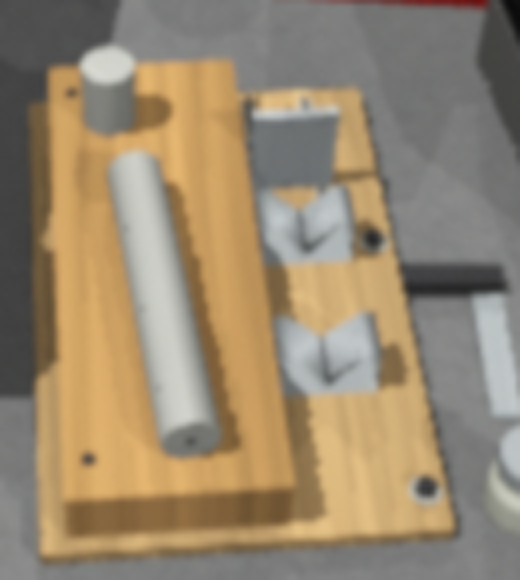

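```bash
cat > fit.py <<'E'
from h import *
from scipy.optimize import least_squares
ct=cam('top'); cs=cam('side')
T=lambda u,v:(235+u/5.5-.4,135+v/5.5-.4)
S=lambda u,v:(275+u/4-.4,130+v/4-.4)
mt=[((97,70),(.07,.23,.015)),((742,130),(.07,-.19,.015)),((322,139),(.035,.0775,.06)),((380,145),(.035,.0425,.06)),
((510,155),(.035,-.0425,.06)),((565,160),(.035,-.0775,.06)),((309,241),(-.035,.0775,.06)),((370,246),(-.035,.0425,.06)),((500,260),(-.035,-.0425,.06)),((557,266),(-.035,-.0775,.06))]
ms=[((455,530),(.07,-.19,.015)),((40,555),(-.2,-.19,.015)),((65,500),(-.182,-.18,.06)),((294,487),(-.037,-.18,.06)),((232,60),(-.037,.22,.06)),((48,68),(-.182,.22,.06)),
((380,343),(.035,-.0775,.06)),((284,348),(-.035,-.0775,.06))]
def J(p): 
    c,s=np.cos(p[2]),np.sin(p[2]); return np.array([[c,-s,0,p[0]],[s,c,0,p[1]],[0,0,1,0],[0,0,0,1]])
def tf(p,q): return (J(p)@np.r_[q,1])[:3]
def res(p,a=True,b=True):
    r=[]
    if a: r+=[proj(ct,tf(p,q))-T(*u) for u,q in mt]
    if b: r+=[proj(cs,tf(p,q))-S(*u) for u,q in ms]
    return np.concatenate(r)
if __name__=='__main__':
    for a,b in((1,0),(0,1),(1,1)):
        s=least_squares(res,[.45,0,0],loss='soft_l1',args=(a,b)); print(s.x, np.degrees(s.x[2])); print(np.round(s.fun.reshape(-1,2),1).tolist())
    p=s.x
    # bar ends: top view silhouette
    for n,u in (('+y end',(277,379)),('-y end',(672,382))):
        w=atz(ct,*T(*u),.08); print(n,w,np.linalg.inv(J(p))@np.r_[w,1])
    # side view: near end face center
    w=atz(cs,*S(190,438),.08); print('side -yend',w,np.linalg.inv(J(p))@np.r_[w,1])
    w=atz(ct,*T(148,383),.115); print('slug',w,np.linalg.inv(J(p))@np.r_[w,1])
    for u in((240,118),(228,222),(247,220)):
        w=atz(ct,*T(*u),.093); print('stop',np.linalg.inv(J(p))@np.r_[w,1])
    for u in((255,118),(337,122)):
        w=atz(cs,*S(*u),.093); print('stop side',np.linalg.inv(J(p))@np.r_[w,1])
E
python3 fit.py
```

```text
[ 0.60146715  0.02640334 -0.08492908] -4.866077710219772
[[-0.1, 0.4], [0.3, 0.5], [-0.2, -1.0], [-0.6, -1.1], [0.3, -0.6], [0.5, -0.6], [0.1, 0.6], [-0.8, 0.6], [0.2, 0.4], [0.1, 0.3]]
[ 0.59957608  0.02665006 -0.09284005] -5.319342789874967
[[0.5, -0.7], [-0.1, -0.4], [-0.3, 0.0], [0.3, -0.3], [-0.1, -0.4], [-0.0, -0.2], [0.7, 1.8], [-1.3, 2.0]]
[ 0.60027472  0.02662525 -0.09241271] -5.294858362982784
[[0.0, 0.3], [0.4, 1.2], [-0.2, -0.8], [-0.6, -0.8], [0.3, -0.2], [0.5, -0.1], [-0.1, 0.7], [-1.0, 0.9], [0.1, 0.8], [-0.1, 0.8], [0.8, -0.8], [0.2, -0.4], [0.0, -0.0], [0.6, -0.3], [0.1, -0.5], [0.1, -0.2], [0.9, 1.8], [-1.0, 2.0]]
+y end [0.48684306 0.12355635 0.08      ] [-0.12189257  0.08604988  0.08        1.        ]
-y end [ 0.48767021 -0.11733034  0.08      ] [-0.09883963 -0.15373261  0.08        1.        ]
side -yend [ 0.48457917 -0.116233    0.08      ] [-0.10201874 -0.1529252   0.08        1.        ]
slug [0.48051275 0.19753813 0.115     ] [-0.135023    0.15913181  0.115       1.        ]
stop [0.03402738 0.12521684 0.093      1.        ]
stop [-0.0306142   0.12525304  0.093       1.        ]
stop [-0.02820293  0.11386915  0.093       1.        ]
stop side [-0.031729    0.11717229  0.093       1.        ]
stop side [0.02763509 0.108693   0.093      1.        ]
```

```bash
cat > plan.py <<'E'
from h import *
import sys
P=[.6003,.0266,-.091]
def J2w(x,y,z):
    c,s=np.cos(P[2]),np.sin(P[2]); return np.array([P[0]+c*x-s*y,P[1]+s*x+c*y,z])
def w2j(p):
    c,s=np.cos(P[2]),np.sin(P[2]); d=np.asarray(p)[:2]-P[:2]; return np.array([c*d[0]+s*d[1],-s*d[0]+c*d[1],p[2]])
def show(targets=(),yaws=()):
    st=ctrl.state(); Rm=rot(st['tcp_rot']); 
    print('t',st['t'],'tcp jig',np.round(w2j(st['tcp_pos']),4),'w',np.round(st['tcp_pos'],4),'F',np.round(st['ft_force'],1),'grip',round(st['grip_width'],4))
    a=[np.round(Rm.T@rotz(P[2])[:,i],3).tolist() for i in range(3)]
    print('tool z yaw',np.degrees(np.arctan2(Rm[1,2],Rm[0,2])),'tool y yaw',np.degrees(np.arctan2(Rm[1,1],Rm[0,1])),'x',Rm[:,0].round(4),'jigyaw',np.degrees(P[2]),'j',st['joints'].round(2))
    for t in targets: print(t,'shift',np.round(Rm.T@(J2w(*t)-st['tcp_pos']),4))
def rotz(a): return R.from_euler('z',a).as_matrix()
E
python3 - <<'E'
from plan import *
show([(-.165,-.034,.2),(-.165,-.034,.13),(-.165,-.034,.072)])
E
```

```text
t 0.15 tcp jig [-0.5041  0.4612  0.2387] w [0.1402 0.5317 0.2387] F [-0.3  0.5  0.4] grip 0.0853
tool z yaw 75.23115038740107 tool y yaw 165.23115059126246 x [-3.e-04 -1.e-03 -1.e+00] jigyaw -5.213915935690491 j [ 1.31  0.09  0.18  1.66 -0.    1.57]
(-0.165, -0.034, 0.2) shift [ 0.0392 -0.4166 -0.432 ]
(-0.165, -0.034, 0.13) shift [ 0.1092 -0.4166 -0.4319]
(-0.165, -0.034, 0.072) shift [ 0.1672 -0.4166 -0.4318]
```

Emit:
play_rows:
  targets:
    - [[0,-0.04,-0.04,-2,0.085],[0,-0.08,-0.08,-4,0.085],[0,-0.12,-0.12,-6,0.085],[0,-0.15,-0.15,-8,0.085],[0,-0.18,-0.18,-9.6,0.085],[0,-0.21,-0.21,-9.6,0.085],[0.01,-0.24,-0.24,-9.6,0.085],[0.02,-0.27,-0.27,-9.6,0.085],[0.03,-0.3,-0.3,-9.6,0.085],[0.035,-0.33,-0.33,-9.6,0.085],[0.039,-0.36,-0.365,-9.6,0.085],[0.039,-0.39,-0.4,-9.6,0.085]]

```text
t: 1.35
tcp_pos: [0.4155, 0.0438, 0.1997]
tcp_rot: [0.522, -0.477, 0.522, 0.477]
ft_force: [1.2, 1.0, 0.4]
grip_width: 0.0849
```

```bash
python3 - <<'E'
from plan import *
show([(-.165,-.034,.2),(-.165,-.034,.15),(-.165,-.034,.072)])
E
```

```text
t 1.35 tcp jig [-0.1856  0.0003  0.1997] w [0.4155 0.0438 0.1997] F [1.2 1.  0.4] grip 0.0849
tool z yaw 84.83666547967412 tool y yaw 174.8366648663113 x [-6.e-04  0.e+00 -1.e+00] jigyaw -5.213915935690491 j [ 0.1  -0.24 -0.21  1.6   0.    0.19]
(-0.165, -0.034, 0.2) shift [-0.0004 -0.0206 -0.0343]
(-0.165, -0.034, 0.15) shift [ 0.0496 -0.0206 -0.0343]
(-0.165, -0.034, 0.072) shift [ 0.1276 -0.0206 -0.0343]
```

Emit:
play_rows:
  targets:
    - [[0.0,-0.02,-0.034,0,0.085],[0.03,-0.02,-0.034,0,0.085],[0.06,-0.02,-0.034,0,0.085],[0.06,-0.02,-0.034,0,0.085],[0.06,-0.02,-0.034,0,0.085]]

```text
t: 1.85
tcp_pos: [0.4319, 0.01, 0.1407]
tcp_rot: [0.522, -0.477, 0.522, 0.477]
ft_force: [0.1, 0.6, 0.5]
grip_width: 0.085
```

```bash
python3 - <<'E'
from plan import *
show([(-.165,-.034,.072)])
st=ctrl.state(); im=get_image('wrist'); cv2.imwrite('pics/w1.png',im)
cm=cam('wrist',st)
for q in((-.122,.086,.1),(-.099,-.153,.1),(0,.1,.0633),(-.037,.1,.06),(-.037,-.1,.06),(-.182,0,.06)): print(q,proj(cm,J2w(*q)).round(1))
E
```

```text
t 1.85 tcp jig [-0.1662 -0.0318  0.1407] w [0.4319 0.01   0.1407] F [0.1 0.6 0.5] grip 0.085
tool z yaw 84.83291296465272 tool y yaw 174.83290815149007 x [-7.e-04 -0.e+00 -1.e+00] jigyaw -5.213915935690491 j [ 0.02 -0.21 -0.3   1.49 -0.    0.11]
(-0.165, -0.034, 0.072) shift [ 0.0687 -0.0013 -0.0021]
(-0.122, 0.086, 0.1) [481.3 285.8]
(-0.099, -0.153, 0.1) [148.8 313.1]
(0, 0.1, 0.0633) [453.4 375.3]
(-0.037, 0.1, 0.06) [457.2 340.9]
(-0.037, -0.1, 0.06) [241.4 340.8]
(-0.182, 0, 0.06) [355.5 189.3]
```

View pics/w1.png

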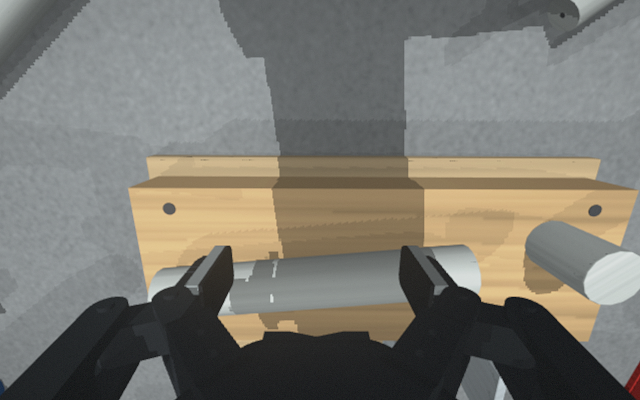

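Emit:
play_rows:
  targets:
    - [[0.03,-0.001,-0.002,0,0.085],[0.055,-0.001,-0.002,0,0.085],[0.07,-0.001,-0.002,0,0.085],[0.076,-0.001,-0.002,0,0.085],[0.076,-0.001,-0.002,0,0.085],[0.076,-0.001,-0.002,0,0.085]]

```text
t: 2.5
tcp_pos: [0.4337, 0.008, 0.0656]
tcp_rot: [0.522, -0.477, 0.522, 0.477]
ft_force: [-0.5, 0.4, 0.6]
grip_width: 0.085
```

```bash
python3 - <<'E'
from plan import *
show()
crop(get_image('side'),275,100,150,145,4,'s1.png'); cv2.imwrite('pics/w2.png',get_image('wrist'))
E
```

```text
t 2.5 tcp jig [-0.1642 -0.0337  0.0656] w [0.4337 0.008  0.0656] F [-0.5  0.4  0.6] grip 0.085
tool z yaw 84.84179245470114 tool y yaw 174.84177548168356 x [ 0.0017  0.     -1.    ] jigyaw -5.213915935690491 j [ 0.02 -0.19 -0.43  1.33 -0.    0.11]
```

View pics/s1.png

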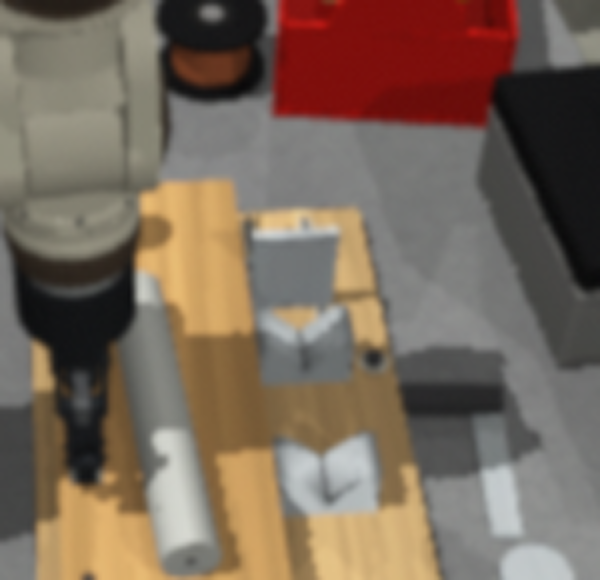

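View pics/w2.png

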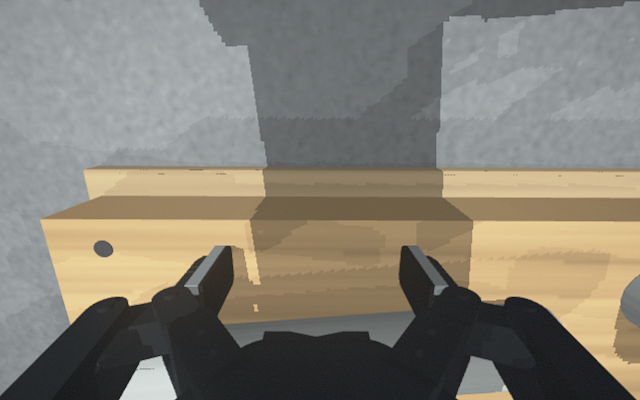

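Emit:
play_rows:
  targets:
    - [[0,-0.004,0,0,0.085],[0,-0.008,0,0,0.085],[0,-0.012,0,0,0.085],[0,-0.015,0,0,0.085],[0,-0.018,0,0,0.085],[0,-0.02,0,0,0.085],[0,-0.022,0,0,0.085],[0,-0.024,0,0,0.085],[0,-0.026,0,0,0.085],[0,-0.028,0,0,0.085],[0,-0.03,0,0,0.085],[0,-0.032,0,0,0.085]]

```text
t: 3.8
tcp_pos: [0.4651, 0.005, 0.0643]
tcp_rot: [0.522, -0.477, 0.522, 0.477]
ft_force: [-0.7, 0.0, 1.0]
grip_width: 0.085
```

```bash
python3 - <<'E'
from plan import *
show()
crop(get_image('side'),275,100,150,145,4,'s2.png');crop(get_image('top'),235,135,145,105,5.5,'t2.png')
E
```

```text
t 3.8 tcp jig [-0.1327 -0.0338  0.0643] w [0.4651 0.005  0.0643] F [-0.7  0.   1. ] grip 0.085
tool z yaw 84.83063524921116 tool y yaw 174.83063522024253 x [ 1.e-04  0.e+00 -1.e+00] jigyaw -5.213915935690491 j [ 0.01 -0.11 -0.36  1.32  0.    0.1 ]
```

View pics/s2.png

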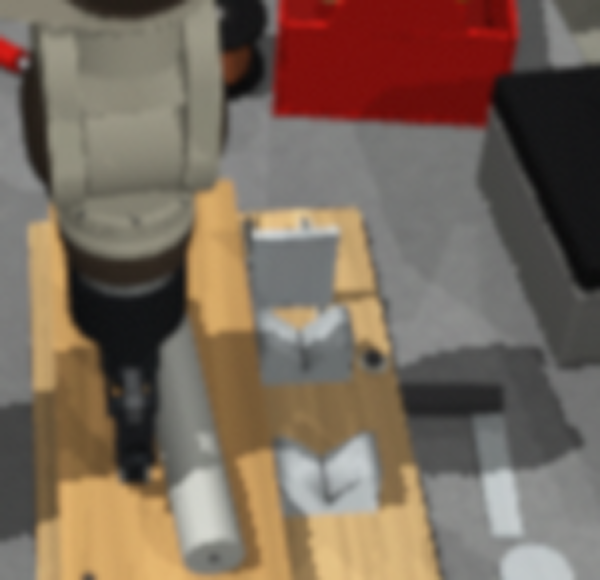

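View pics/t2.png

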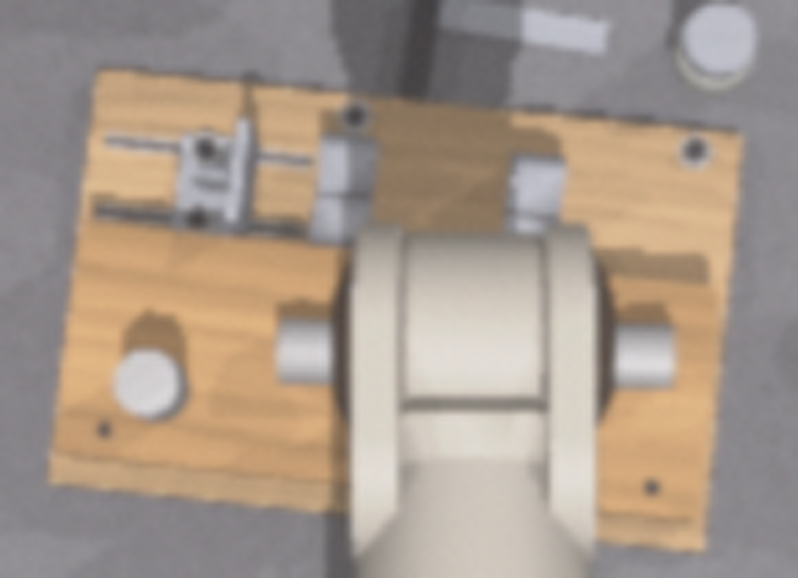

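Emit:
play_rows:
  targets:
    - [[0,-0.003,0,0,0.085],[0,-0.006,0,0,0.085],[0,-0.009,0,0,0.085],[0,-0.012,0,0,0.085],[0,-0.014,0,0,0.085],[0,-0.016,0,0,0.085],[0,-0.018,0,0,0.085],[0,-0.02,0,0,0.085],[0,-0.022,0,0,0.085],[0,-0.022,0,0,0.085]]

```text
t: 4.9
tcp_pos: [0.487, 0.003, 0.0642]
tcp_rot: [0.522, -0.477, 0.522, 0.477]
ft_force: [0.4, -0.1, 0.4]
grip_width: 0.0852
```

```bash
python3 - <<'E'
from plan import *
show()
crop(get_image('side'),275,100,150,145,4,'s3.png');crop(get_image('top'),235,135,145,105,5.5,'t3.png')
E
```

```text
t 4.9 tcp jig [-0.1106 -0.0338  0.0642] w [0.487  0.003  0.0642] F [ 0.4 -0.1  0.4] grip 0.0852
tool z yaw 84.82423599201614 tool y yaw 174.8242359589083 x [ 1.e-04 -0.e+00 -1.e+00] jigyaw -5.213915935690491 j [ 0.01 -0.06 -0.31  1.32 -0.    0.1 ]
```

View pics/s3.png

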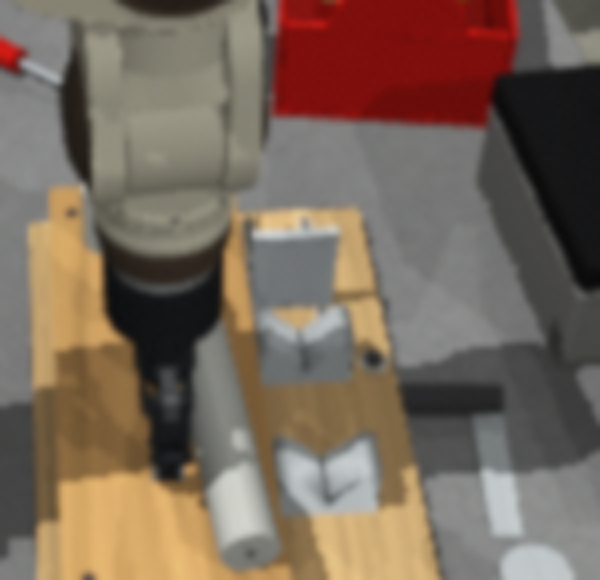

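View pics/t3.png

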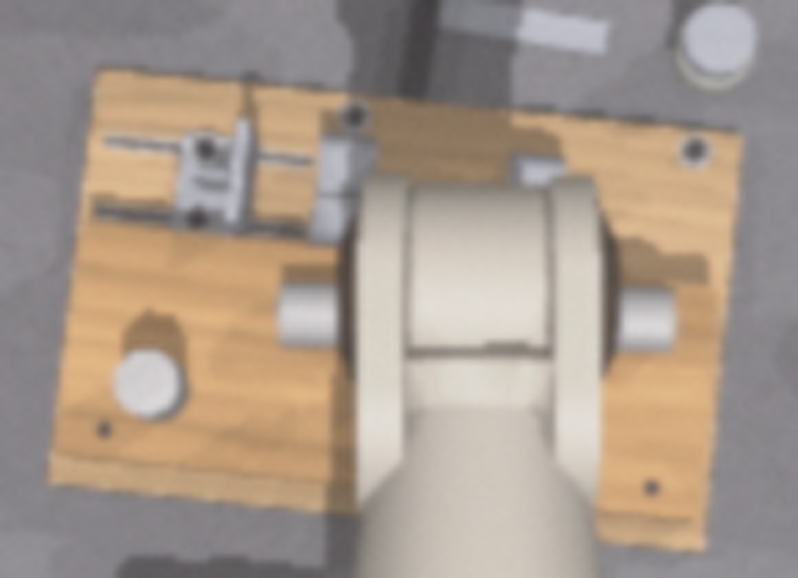

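```bash
cat >> plan.py <<'E'
T=lambda u,v:(235+u/5.5-.4,135+v/5.5-.4)
S3=lambda u,v:(275+u/4-.4,100+v/4-.4)
def top(u,v,z): return w2j(atz(cam('top'),*T(u,v),z)).round(4)
def side(u,v,z): return w2j(atz(cam('side'),*S3(u,v),z)).round(4)
E
python3 - <<'E'
from plan import *
print(top(280,314,.08),top(676,318,.08),side(251,552,.08), top(277,379,.08),top(672,382,.08))
E
```

```text
[-0.0819  0.0888  0.08  ] [-0.0598 -0.1523  0.08  ] [-0.0636 -0.151   0.08  ] [-0.1218  0.0862  0.08  ] [-0.0991 -0.1536  0.08  ]
```

Emit:
play_rows:
  targets:
    - [[0,-0.003,0,0,0.085],[0,-0.006,0,0,0.085],[0,-0.009,0,0,0.085],[0,-0.012,0,0,0.085],[0,-0.015,0,0,0.085],[0,-0.018,0,0,0.085],[0,-0.021,0,0,0.085],[0,-0.024,0,0,0.085],[0,-0.027,0,0,0.085],[0,-0.03,0,0,0.085],[0,-0.032,0,0,0.085],[0,-0.034,0,0,0.085]]

```text
t: 6.2
tcp_pos: [0.5208, -0.0001, 0.0642]
tcp_rot: [0.522, -0.477, 0.522, 0.477]
ft_force: [-1.2, 0.4, 1.3]
grip_width: 0.085
```

Emit:
play_rows:
  targets:
    - [[0,-0.002,0,0,0.085],[0,-0.004,0,0,0.085],[0,-0.005,0,0,0.085],[0,-0.006,0,0,0.085],[0,-0.007,0,0,0.085],[0,-0.008,0,0,0.085],[0,-0.009,0,0,0.085],[0,-0.01,0,0,0.085]]

```text
t: 7.0
tcp_pos: [0.5307, -0.001, 0.0643]
tcp_rot: [0.522, -0.477, 0.522, 0.477]
ft_force: [-0.8, 0.2, 0.8]
grip_width: 0.0849
```

```bash
python3 - <<'E'
from plan import *
show()
crop(get_image('side'),275,100,150,145,4,'s4.png');crop(get_image('top'),235,135,145,105,5.5,'t4.png')
E
```

```text
t 7.0 tcp jig [-0.0668 -0.0338  0.0643] w [ 0.5307 -0.001   0.0643] F [-0.8  0.2  0.8] grip 0.0849
tool z yaw 84.82703467065762 tool y yaw 174.82703466185777 x [-0. -0. -1.] jigyaw -5.213915935690491 j [-0.    0.05 -0.21  1.32 -0.    0.09]
```

View pics/s4.png

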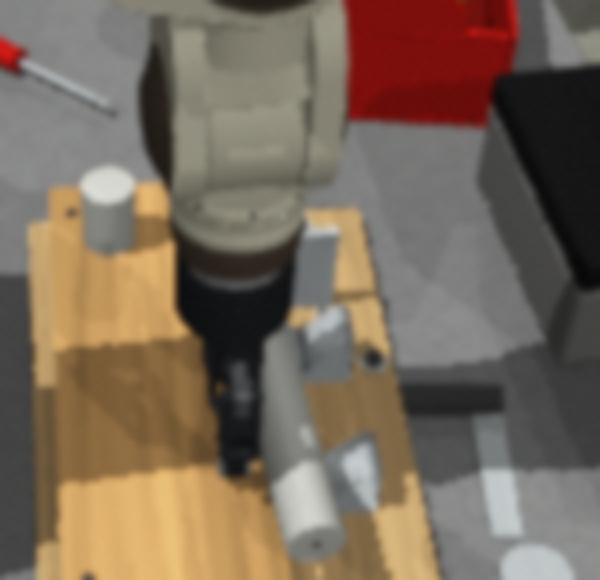

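View pics/t4.png

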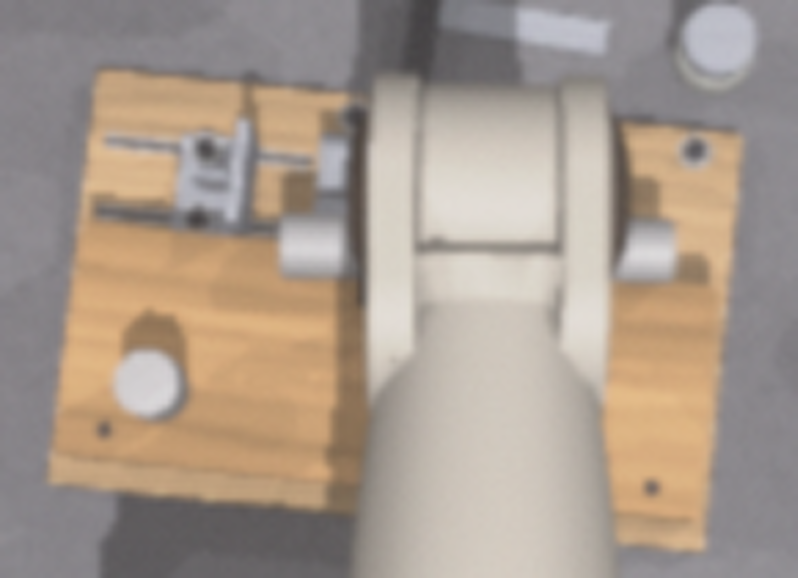

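Emit:
play_rows:
  targets:
    - [[0,-0.001,0,0,0.085],[0,-0.002,0,0,0.085],[0,-0.003,0,0,0.085],[0,-0.004,0,0,0.085],[0,-0.005,0,0,0.085],[0,-0.006,0,0,0.085],[0,-0.007,0,0,0.085],[0,-0.008,0,0,0.085],[0,-0.009,0,0,0.085],[0,-0.01,0,0,0.085]]

```text
t: 8.1
tcp_pos: [0.5407, -0.0019, 0.0643]
tcp_rot: [0.522, -0.477, 0.522, 0.477]
ft_force: [-0.7, -0.0, -0.0]
grip_width: 0.0846
```

```bash
python3 - <<'E'
from plan import *
show()
crop(get_image('side'),275,100,150,145,4,'s5.png');crop(get_image('top'),235,135,145,105,5.5,'t5.png')
E
```

```text
t 8.1 tcp jig [-0.0568 -0.0338  0.0643] w [ 0.5407 -0.0019  0.0643] F [-0.7 -0.  -0. ] grip 0.0846
tool z yaw 84.82881618672569 tool y yaw 174.82881619006608 x [ 0. -0. -1.] jigyaw -5.213915935690491 j [-0.    0.07 -0.18  1.32 -0.    0.09]
```

View pics/s5.png

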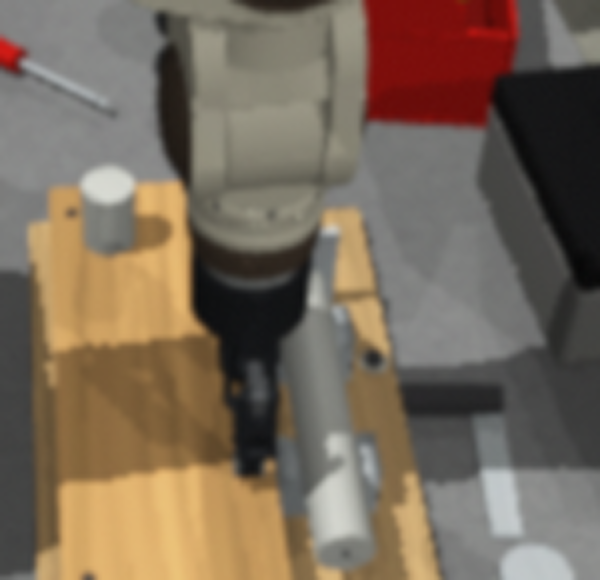

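View pics/t5.png

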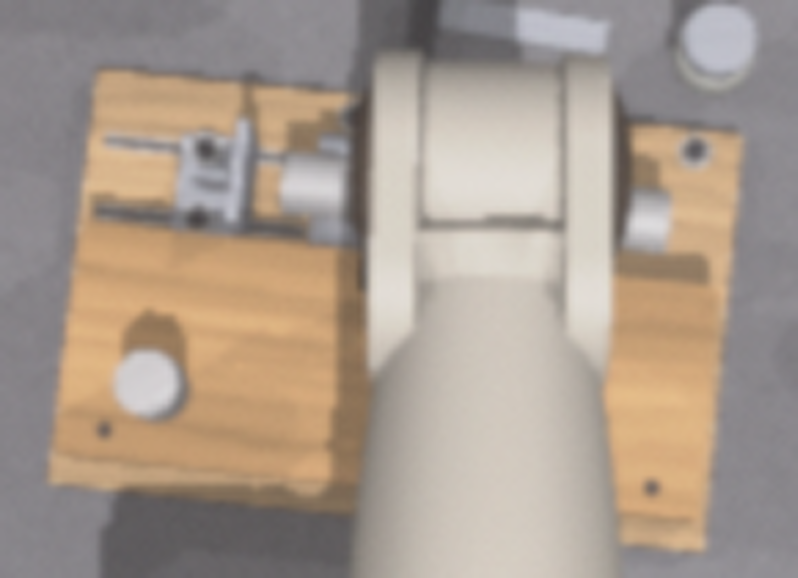

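The bar has dropped into both V's and looks parallel to the jig. Its stop-side end is at top-crop px (283,182), and the stop face is near 247. Next I'll back off, lift, and go round to the free end.

Emit:
play_rows:
  targets:
    - [[0,0.008,0,0,0.085],[0,0.015,0,0,0.085],[-0.03,0.015,0,0,0.085],[-0.07,0.015,0,0,0.085],[-0.1,0.01,-0.01,-8,0.085],[-0.1,0,-0.04,-16,0.05],[-0.1,-0.02,-0.07,-24,0.0],[-0.1,-0.04,-0.1,-32,0.0],[-0.1,-0.057,-0.13,-40,0.0],[-0.1,-0.057,-0.16,-48,0.0],[-0.1,-0.057,-0.161,-56,0.0],[-0.1,-0.057,-0.161,-64,0.0]]
  force: 20

```text
t: 9.4
tcp_pos: [0.5821, -0.1683, 0.1641]
tcp_rot: [0.189, -0.681, 0.189, 0.682]
ft_force: [-0.3, -0.1, 0.1]
grip_width: -0.0001
```

```bash
python3 - <<'E'
from plan import *
show([(0,-.195,.15),(0,-.195,.062)])
crop(get_image('side'),275,130,150,145,4,'s6.png');crop(get_image('top'),235,135,145,105,5.5,'t6.png')
E
```

```text
t 9.4 tcp jig [-0.0004 -0.1958  0.1641] w [ 0.5821 -0.1683  0.1641] F [-0.3 -0.1  0.1] grip -0.0001
tool z yaw 149.05500493723073 tool y yaw -120.94498879024208 x [-6.e-04  2.e-04 -1.e+00] jigyaw -5.213915935690491 j [-0.28  0.21  0.16  1.53 -0.   -1.31]
(0, -0.195, 0.15) shift [ 0.0141 -0.0009 -0.0001]
(0, -0.195, 0.062) shift [ 1.021e-01 -9.000e-04 -1.000e-04]
```

View pics/s6.png

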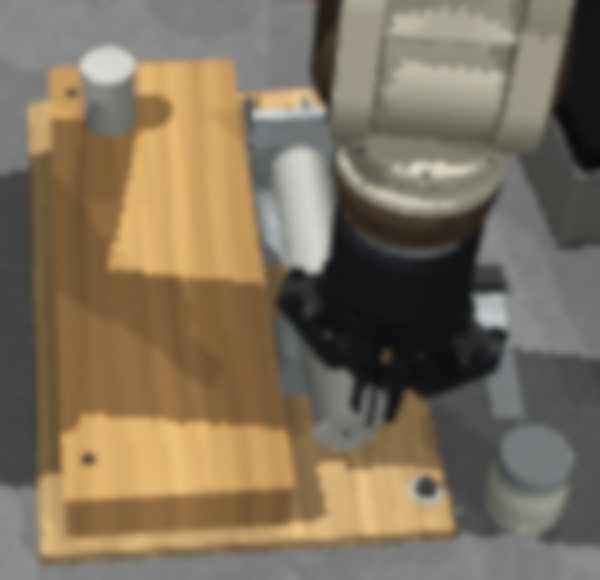

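View pics/t6.png

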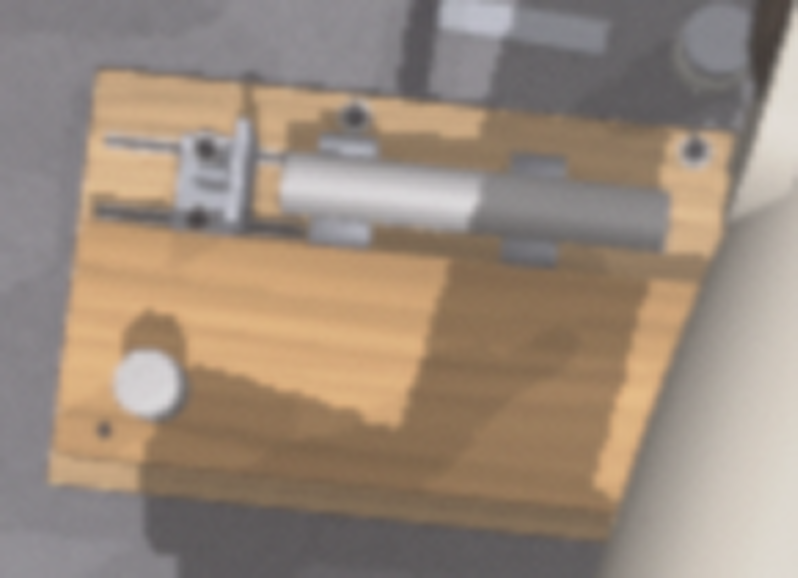

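```bash
python3 - <<'E'
from plan import *
print('ends',top(281,182,.0633),top(666,221,.0633),'side -y end',w2j(atz(cam('side'),275+343/4-.4,130+432/4-.4,.0633)).round(4))
print('stop face', top(251,165,.093),top(250,190,.093))
E
```

```text
ends [0.0022 0.0988 0.0633] [ 0.002  -0.1419  0.0633] side -y end [-0.0028 -0.1439  0.0633]
stop face [0.0059 0.1153 0.093 ] [-0.0095  0.1142  0.093 ]
```

Both bar ends lie at jig x ≈ 0.002, so it is seated and parallel. About 16 mm remain to the stop.

Emit:
play_rows:
  targets:
    - [[0,0,0,-8,0],[0.0,0,0,-16,0],[0.01,0,0,-24,0],[0.04,0,0,-26,0],[0.07,0,0,-26,0],[0.09,0,0,-26,0],[0.102,0,0,-26,0],[0.102,0,0,-26,0],[0.102,0,0,-26,0]]

```text
t: 10.4
tcp_pos: [0.5831, -0.1673, 0.0633]
tcp_rot: [-0.032, 0.707, -0.032, -0.706]
ft_force: [0.2, 0.1, 0.9]
grip_width: -0.0
```

```bash
python3 - <<'E'
from plan import *
show([(0,-.155,.062),(0,-.137,.062)])
crop(get_image('side'),275,130,150,145,4,'s7.png');cv2.imwrite('pics/w7.png',get_image('wrist'))
E
```

```text
t 10.4 tcp jig [ 0.0005 -0.1947  0.0633] w [ 0.5831 -0.1673  0.0633] F [0.2 0.1 0.9] grip -0.0
tool z yaw 174.76203000292847 tool y yaw -95.23797959686675 x [ 1.e-03 -3.e-04 -1.e+00] jigyaw -5.213915935690491 j [-0.28  0.22 -0.01  1.34  0.   -1.76]
(0, -0.155, 0.062) shift [ 0.0013 -0.0397  0.0005]
(0, -0.137, 0.062) shift [ 0.0013 -0.0577  0.0005]
```

View pics/s7.png

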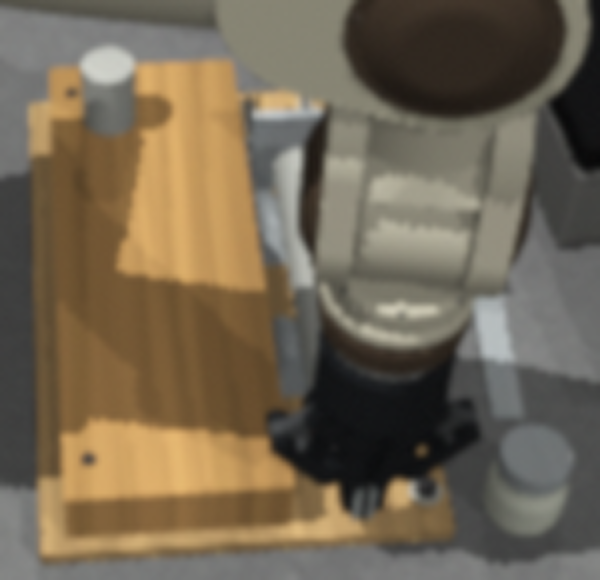

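View pics/w7.png

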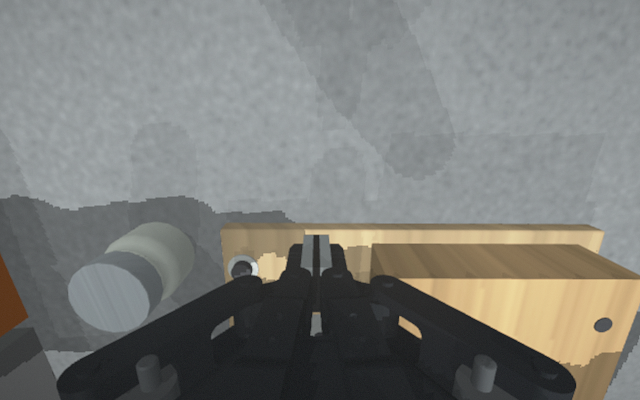

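Emit:
play_rows:
  targets:
    - [[0.001,-0.008,0,0,0],[0.001,-0.016,0,0,0],[0.001,-0.024,0,0,0],[0.001,-0.03,0,0,0],[0.001,-0.034,0,0,0],[0.001,-0.036,0,0,0],[0.001,-0.038,0,0,0],[0.001,-0.04,0,0,0],[0.001,-0.042,0,0,0],[0.001,-0.044,0,0,0],[0.001,-0.046,0,0,0],[0.001,-0.048,0,0,0]]

```text
t: 11.7
tcp_pos: [0.5871, -0.1208, 0.0613]
tcp_rot: [0.032, -0.706, 0.033, 0.706]
ft_force: [-0.2, -6.4, -0.6]
grip_width: -0.0001
```

Emit:
play_rows:
  targets:
    - [[0,-0.0015,0,0,0],[0,-0.003,0,0,0],[0,-0.004,0,0,0],[0,-0.005,0,0,0]]

```text
t: 12.1
tcp_pos: [0.5875, -0.1158, 0.0613]
tcp_rot: [0.032, -0.706, 0.033, 0.706]
ft_force: [-0.7, -6.1, -0.6]
grip_width: 0.0002
```

```bash
python3 - <<'E'
from plan import *
show()
crop(get_image('top'),235,135,145,105,5.5,'t8.png')
E
```

```text
t 12.1 tcp jig [ 0.0002 -0.143   0.0613] w [ 0.5875 -0.1158  0.0613] F [-0.7 -6.1 -0.6] grip 0.0002
tool z yaw 174.754379736798 tool y yaw -95.24563176865313 x [-1.0e-04 -2.2e-03 -1.0e+00] jigyaw -5.213915935690491 j [-0.19  0.21 -0.03  1.33 -0.   -1.67]
```

View pics/t8.png

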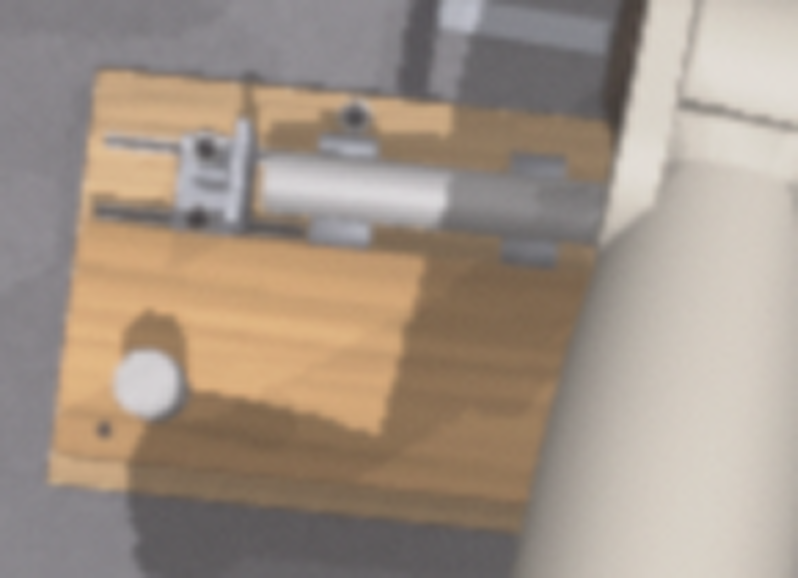

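The bar is sliding at about 6 N. The end is now at crop x≈262 and the face at ≈250, so about 6 mm is left.

Emit:
play_rows:
  targets:
    - [[0,-0.001,0,0,0],[0,-0.002,0,0,0],[0,-0.0025,0,0,0],[0,-0.003,0,0,0],[0,-0.0035,0,0,0],[0,-0.004,0,0,0]]

```text
t: 12.75
tcp_pos: [0.5879, -0.1119, 0.0613]
tcp_rot: [-0.032, 0.706, -0.033, -0.706]
ft_force: [-0.0, -5.5, 0.3]
grip_width: 0.0
```

Emit:
play_rows:
  targets:
    - [[0,-0.0005,0,0,0],[0,-0.001,0,0,0]]

```text
t: 12.95
tcp_pos: [0.588, -0.1109, 0.0613]
tcp_rot: [-0.032, 0.706, -0.033, -0.706]
ft_force: [-0.1, -5.7, 0.3]
grip_width: -0.0002
```

Emit:
play_rows:
  targets:
    - [[0,-0.0005,0,0,0],[0,-0.001,0,0,0]]

```text
t: 13.15
tcp_pos: [0.5881, -0.1099, 0.0613]
tcp_rot: [-0.032, 0.706, -0.033, -0.706]
ft_force: [-0.9, -7.3, -0.3]
grip_width: -0.0001
```

Emit:
play_rows:
  targets:
    - [[0,-0.0005,0,0,0],[0,-0.0005,0,0,0]]

```text
t: 13.35
tcp_pos: [0.5881, -0.1093, 0.0613]
tcp_rot: [-0.032, 0.706, -0.033, -0.706]
ft_force: [-0.5, -7.0, 0.3]
grip_width: 0.0001
```

```bash
python3 - <<'E'
from plan import *
show()
crop(get_image('top'),235,135,100,75,8,'t9.png')
E
```

```text
t 13.35 tcp jig [ 0.0002 -0.1365  0.0613] w [ 0.5881 -0.1093  0.0613] F [-0.5 -7.   0.3] grip 0.0001
tool z yaw 174.757834960008 tool y yaw -95.24218417428655 x [-0.     -0.0021 -1.    ] jigyaw -5.213915935690491 j [-0.18  0.21 -0.04  1.33 -0.   -1.66]
```

View pics/t9.png

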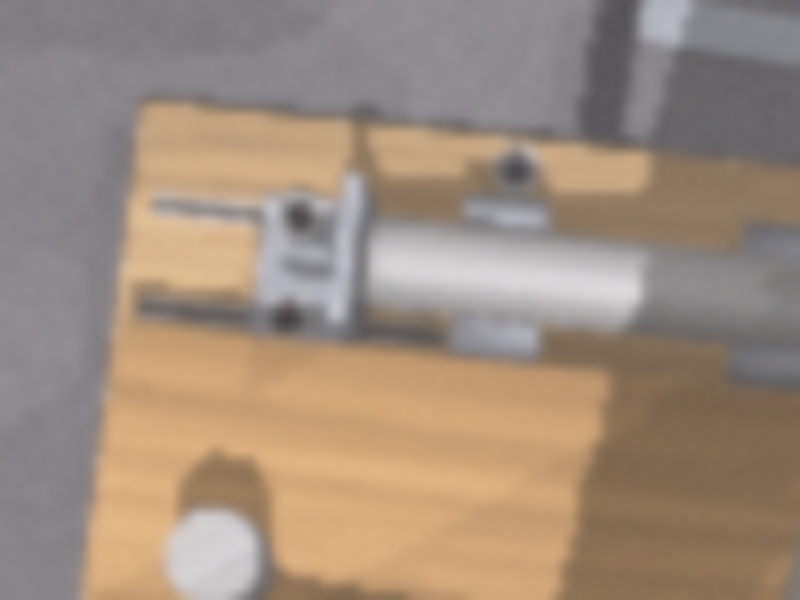

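The gap is almost closed, so I'll use small steps and watch for the force to jump.

Emit:
play_rows:
  targets:
    - [[0,-0.0005,0,0,0],[0,-0.001,0,0,0]]

```text
t: 13.6
tcp_pos: [0.5882, -0.1084, 0.0613]
tcp_rot: [-0.032, 0.706, -0.033, -0.706]
ft_force: [0.2, -7.1, 0.5]
grip_width: -0.0001
```

Emit:
play_rows:
  targets:
    - [[0,-0.0005,0,0,0],[0,-0.001,0,0,0]]

```text
t: 13.8
tcp_pos: [0.5883, -0.1074, 0.0613]
tcp_rot: [-0.032, 0.706, -0.033, -0.706]
ft_force: [-0.1, -6.2, -0.1]
grip_width: -0.0006
```

Emit:
play_rows:
  targets:
    - [[0,-0.0005,0,0,0],[0,-0.001,0,0,0]]

```text
t: 14.0
tcp_pos: [0.5884, -0.1064, 0.0613]
tcp_rot: [-0.032, 0.706, -0.033, -0.706]
ft_force: [0.3, -6.9, 0.0]
grip_width: -0.0003
```

Emit:
play_rows:
  targets:
    - [[0,-0.0005,0,0,0],[0,-0.0005,0,0,0]]

```text
t: 14.2
tcp_pos: [0.5885, -0.1059, 0.0614]
tcp_rot: [-0.032, 0.706, -0.033, -0.706]
ft_force: [-0.5, -5.7, 0.0]
grip_width: 0.0
```

Emit:
play_rows:
  targets:
    - [[0,-0.0005,0,0,0],[0,-0.001,0,0,0]]

```text
t: 14.4
tcp_pos: [0.5886, -0.105, 0.0613]
tcp_rot: [-0.032, 0.706, -0.033, -0.706]
ft_force: [0.2, -10.3, -0.5]
grip_width: -0.0001
```

Emit:
play_rows:
  targets:
    - [[0,-0.0005,0,0,0],[0,-0.001,0,0,0]]

```text
t: 14.6
tcp_pos: [0.5886, -0.105, 0.0614]
tcp_rot: [0.031, -0.706, 0.034, 0.706]
ft_force: [-1.4, -14.8, -0.7]
grip_width: -0.0001
```

The TCP has stalled while the force climbed from 6 N to 15 N, which means the bar is against the stop. I'll back off and look.

Emit:
play_rows:
  targets:
    - [[0,0.002,0,0,0],[0,0.008,0,0,0],[0,0.02,0,0,0],[0,0.035,0,0,0],[-0.02,0.045,0,0,0],[-0.06,0.06,0,0,0],[-0.1,0.09,0,0,0],[-0.12,0.12,0,0,0],[-0.12,0.15,0,0,0],[-0.12,0.15,0,0,0],[-0.12,0.15,0,0,0]]

```text
t: 15.7
tcp_pos: [0.5746, -0.2533, 0.1808]
tcp_rot: [0.033, -0.706, 0.032, 0.707]
ft_force: [0.9, 0.2, 0.3]
grip_width: -0.0001
```

```bash
python3 - <<'E'
from plan import *
show()
crop(get_image('top'),235,130,145,105,5.5,'t10.png')
im=get_image('side');cv2.imwrite('pics/sfull.png',im);crop(im,275,130,150,145,4,'s10.png')
E
```

```text
t 15.7 tcp jig [-1.000e-04 -2.811e-01  1.808e-01] w [ 0.5746 -0.2533  0.1808] F [0.9 0.2 0.3] grip -0.0001
tool z yaw 174.71249379555533 tool y yaw -95.28752027248161 x [-6.e-04  5.e-04 -1.e+00] jigyaw -5.213915935690491 j [-0.42  0.26  0.26  1.57  0.   -1.89]
```

View pics/t10.png

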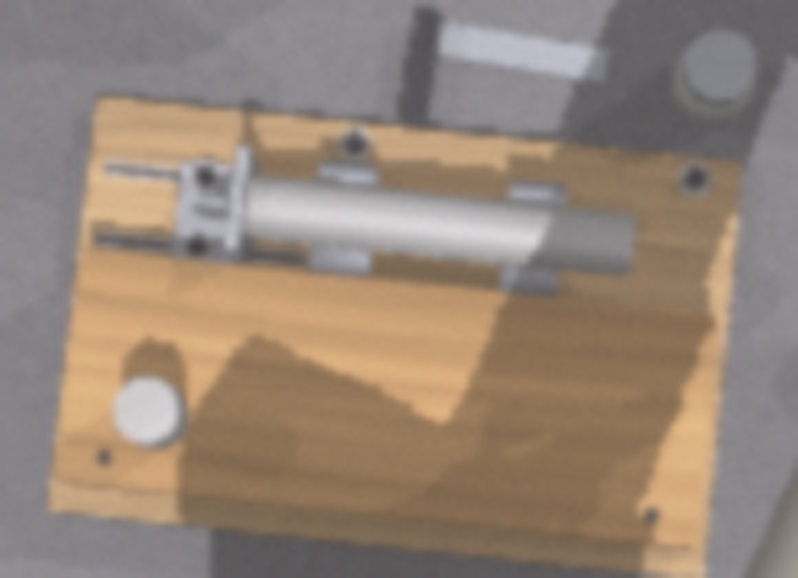

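View pics/s10.png

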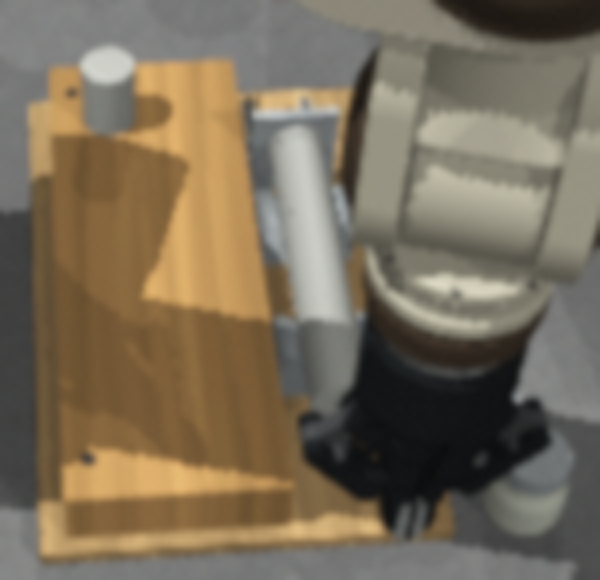

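The bar lies in both V's with its end against the stop plate (crop px ≈247). The slug, jar and square have not moved, and the gripper is clear. I'm handing in.

```bash
python3 - <<'E'
from plan import *
print(job.hand_in()); show()
E
```

```text
the job is handed in; nothing more can be done
None
the job is handed in; nothing more can be done
```

I rolled the long bar along the plank with the open fingers until it dropped into both V-blocks. I then pushed its free end with shut fingers, about 6–7 N while sliding, until it met the stop at about 14.6 s. I backed off and handed in at about 15.8 s.

**Last checks:**
- **Against the stop:** the last push stalled and the force rose from about 6 N to 15 N. The top picture after I backed off shows no visible gap at the stop plate.
- **Seated in the V's:** after the drop, the top view put both bar ends at jig x ≈ +2 mm. The side view put the free end at −3 mm. That is about the calibration error, so I take the bar as fully seated and parallel.
- **Bystanders:** the slug, square and jar looked unmoved in the last pictures. I did not re-check the hammer, screwdriver, spool and spray can at the end, but the arm never went near them.
- **Robot clear:** the gripper was about 0.18 m above the bench, touching nothing, with the wrist force back near zero.

**One disagreement:** the pictures put the stop face at jig y ≈ 114–115 mm, but contact came a few millimetres further on than that predicted. I went by the force rise instead.

The bar stayed about 5° skewed while it rolled and straightened only when it dropped into the V's.

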